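Dig the spanner out of the grinder-parts bin

TASK

The open-ended steel spanner lies on the floor of the blue parts bin, buried under the red tool rest. Move the tool rest aside, standing it on its feet in the middle of the empty half of the bin without tipping it over, and only then take the spanner out and lay it flat on the middle of the green mat, lengthwise along the mat.

Things in the scene. Friction and masses are not known exactly. Their poses are not given: they have to be found in the camera images.
- spanner: Bare steel double open-ended spanner flat on the bin floor, jaw ends showing from under the red tool rest. 180 mm long (its x), 10 mm thick; shank 18 mm wide over the middle 100 mm, jaw ends 41 mm wide; 0.2 kg. Origin: centre of its underside, mid-shank; z up. Not wanted: the blue ring spanner, whetstone and knife on the bench, the orange-handled file in the bin.
- rest: Loose red tool rest standing as a bridge over the spanner's shank: plate 100 (x) by 110 mm (y), 8 mm thick, on a 20 mm high foot along each y edge (90 mm clear between), with an upright middle rib to grip, 80 mm along x, 16 mm thick in y. Plate top is 28 mm, rib top 68 mm above the feet's underside. 0.35 kg, balanced at the rib. Origin: centre of the underside; z up.
- bin: Blue open bin fixed to the bench: outside 270 (x) by 350 mm (y), 45 mm high, walls and floor 5 mm thick. Origin: centre of its underside. Spanner and tool rest start in its -y half, about 85 mm from the centre; the +y half is empty, with free room for the rest around x = -30, y = +85 mm of the bin's frame. A file lies along the +x wall, at x = +90 to +120 mm.
- mat: Green flat mat fixed to the bench, 260 mm long (x) by 140 mm wide (y), 4 mm thick. Origin: centre of its underside; its long axis is x.
Things that resemble listed ones, but are neither listed nor needed, are in the scene too. What is shaped like the spanner but brown or pink is not meant.

How it is judged:
On the way:
1. the tool rest stands on its feet in the empty half of the bin, clear of the spanner, while the spanner still lies in the bin about where it was (y of rest in the frame of bin above 0.03 m and z of rest in the frame of bin below 0.012 m and angle between rest's own z axis and vertical below 0.17 rad and linear speed of rest below 0.05 m/s and distance of spanner from where it was at the start of the episode below 0.04 m), for 0.2 s.
At the end, for the whole second after the job is handed in: Tool rest standing (within 10 degrees) on the floor of the bin's once empty half, centre at least 30 mm past the bin's middle; spanner lying flat and still on the mat, either end first, right side up, centre within 35 mm of the mat's, length within 17 degrees of the mat's (y of rest in the frame of bin between 0.03 and 0.17 m and x of rest in the frame of bin between -0.13 and 0.13 m and z of rest in the frame of bin below 0.012 m and angle between each of rest, spanner's own z axis and vertical below 0.17 rad and horizontal distance between spanner and mat below 0.035 m and angle between the x axis of spanner and the x axis of mat, either way round below 0.3 rad and z of spanner in the frame of mat below 0.02 m and linear speed of each of spanner, rest below 0.03 m/s); the robot touches nothing.
It fails at once if the tool rest is tipped over (more than 40 degrees) (angle between rest's own z axis and vertical above 0.7 rad).
It also fails if it takes over 56 s, if anything falls off the work surface, if the arm or the gripper's body presses on something with over 40 N, if the wrist force passes 120 N, or if a joint passes its speed limit or range.

ROBOT

A 6-joint arm with a two-finger parallel gripper is mounted at the origin on the work surface. World frame = base frame: x ahead of the robot, y to its left, z up, the work surface at z = 0. Lengths are in m, angles in rad, forces in N, time in s.
With the tool pointing down it reaches from about 0.35 to 0.775 m from the base axis. Payload 7.3 kg.
Tool frame: the origin (TCP) lies midway between the tips of the shut fingers; the grasp point (between the pads) lies 19 mm behind it (robot.grip_depth is the z of the grasp point in the tool frame, in m); z points along the fingers, y is the line along which they close (so a half turn about z gives the same grasp; the last joint's range is limited). The gripper opens to 92 mm and grips with 3 to 60 N. Pads are 19 mm wide; open, the fingers measure 130 mm over their backs; the gripper's body (75 mm by 190 mm) begins 47 mm behind the grasp point.
Start: joints at [-1.393, 0.342, 1.524, -0, 1.275, -0.146], TCP at [0.167, -0.498, 0.227] pointing down, gripper open.
Joint ranges: [-2.53, 2.53], [-0.77, 2.02], [0.04, 2.7], [-1, 4.14], [0.28, 2.66], [-3.11, 3.11]. Speed limits (rad/s): [2.57, 2.57, 3.14, 3.14, 3.14, 3.14].

INTERFACE

Orientations are given as [roll, pitch, yaw] about the fixed x, y, z axes, in that order (R = Rz(yaw) Ry(pitch) Rx(roll)).
In Python, from cell import robot, viewer gives the robot as it stands.
- The arm moves only by the tool step_arm, never from a script. Its argument "increments" is a list of rows, each an object with "delta_pos": the shift along the tool's x, y, z in cm, a list of three; "dr": the turn, a rotation vector about the tool's x, y, z in degrees, a list of three; "fingers": the closure, from -1 (fully open) to 1 (shut), so that 0 is half open. In form: [{"delta_pos": [tx, ty, tz], "dr": [wx, wy, wz], "fingers": fingers}, ...]. A call has exactly 5 rows; each row is the pose to reach, as a shift and turn from the pose commanded when the call began, along the tool's axes at that moment; what a row does not reach only later rows make up. A row lasts 1/8 s, in which the tool goes at most 62.5 mm and 10.7 degrees, less where a joint would pass 70% of its speed; a pose out of reach is approached as far as the arm can. A call with a gripper value outside its range is refused whole. The fingers move at their own pace and stop on an object; "newtons" is the grip in N (left out, the last holds). Time passes only in rows, so rows that repeat a pose let the fingers close, or fill a call up. It gives the time, the measured TCP pose, the force, the opening and the grip force at its end, in the units of the state.
- robot.observe(): the state, without advancing time (a new reading comes with each control period).
- viewer.read_camera(name): name is "scene" or "top" or "wrist"; returns the picture (384x512x3 uint8, red, green, blue); there is no depth.
- viewer.camera_params(name): a dict with "K" (3x3 intrinsics, pixels), "T" (4x4, takes a point from camera to world coordinates). Camera axes: x right, y down, z forward; pixel columns grow to the right and rows downward; lengths in m; the calibration is good to about 2 mm. A picture is of the moment at which its call begins: read the wrist's pose just before it. camera_params takes no time and is no camera call; for the wrist camera it gives the pose at the moment of the call.
- robot.hand_in(): hands the job in; it is judged then, once.
The state is a dict: "time": time; "qpos": joint angles; "qvel": joint speeds; "joint_efforts": joint torques, N m; "tool_pos": TCP position; "tool_rot": TCP orientation; "contact_force": force on the tool from outside, world axes, zero at the start; "torque": the same for the moment, N m; "opening": finger opening in m; "grip_force": force on a finger pad.
Only numpy, scipy, OpenCV 4.12 (cv2) and the standard library are available. Lean on these libraries where they do the work, as an engineer would, in place of code of your own. Each camera call takes 0.05 s, during which the arm holds its last target. There are 200 camera calls.

## Working session

There is one attempt and no reset: what is moved stays moved. The work goes in short steps, Python scripts to look and compute and a tool call to move; the robot and the scene stay as the last step left them, time stands still between calls to the robot, and variables do not carry over. Pictures are saved under pics/ and viewed, at most 10 in all, crops included, and the job is handed in when it is done.

Besides the shell and the picture viewer there is one more tool, called after "Emit:" as name(argument=value, ...) on one line, values as JSON. step_arm: Moves the arm, as the interface text tells. Its arguments: {"type":"object","properties":{"increments":{"type":"array"},"newtons":{"type":"number"}},"required":["increments"]}

```bash
mkdir -p pics
python3 - <<'E'
from cell import robot, viewer
import cv2,numpy as np
for n in("top","scene"):
    im=viewer.read_camera(n); cv2.imwrite(f"pics/{n}0.png",cv2.cvtColor(im,cv2.COLOR_RGB2BGR))
    p=viewer.camera_params(n); print(n,np.round(p["K"],1).tolist(),np.round(p["T"],4).tolist())
s=robot.observe(); print({k:np.round(v,3).tolist() for k,v in s.items()}, robot.grip_depth)
E
```

```text
top [[468.3, 0.0, 253.9], [0.0, 468.3, 182.6], [0.0, 0.0, 1.0]] [[-0.0181, -0.9966, 0.0806, 0.3036], [-0.9998, 0.0175, -0.0082, -0.1545], [0.0068, -0.0807, -0.9967, 1.5364], [0.0, 0.0, 0.0, 1.0]]
scene [[413.9, 0.0, 260.3], [0.0, 413.9, 189.9], [0.0, 0.0, 1.0]] [[0.0015, 0.5713, -0.8207, 1.3518], [1.0, 0.0052, 0.0055, -0.16], [0.0074, -0.8207, -0.5713, 0.6728], [0.0, 0.0, 0.0, 1.0]]
{'time': 0.1, 'qpos': [-1.393, 0.343, 1.525, -0.0, 1.275, -0.146], 'qvel': [0.002, -0.004, -0.003, -0.0, 0.002, 0.002], 'joint_efforts': [0.002, -43.2, -24.469, 0.072, 0.053, -0.0], 'tool_pos': [0.167, -0.497, 0.226], 'tool_rot': [-3.14, -0.0, 0.324], 'contact_force': [-0.466, -0.122, 0.538], 'torque': [-0.07, -0.058, 0.068], 'grip_force': 0.0, 'opening': 0.092} -0.0188
```

View pics/top0.png

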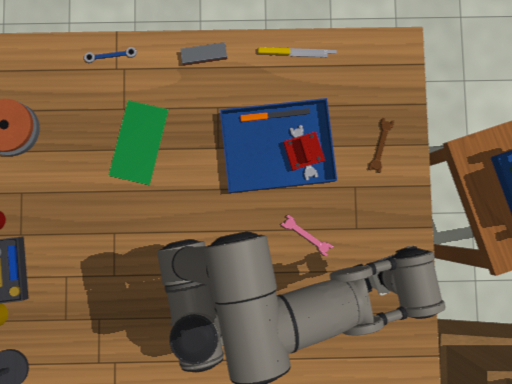

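View pics/scene0.png

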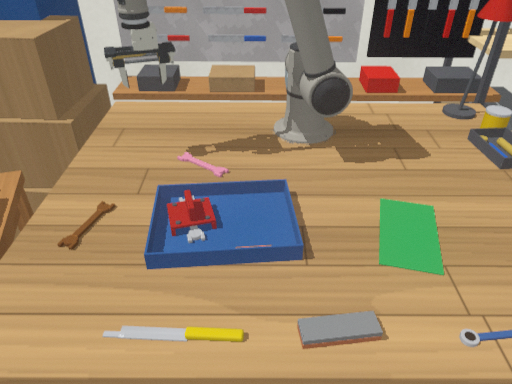

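Top view: bin around (278,145), red rest (303,151), spanner jaws (296,131) and (311,173), mat (138,142). Image up is world +x and left is +y. I'll measure these next.

```bash
cat > h.py <<'E'
import cv2,numpy as np
from cell import robot,viewer
def ray(n,uv,z,P=None):
    P=P or viewer.camera_params(n); K,T=np.array(P["K"]),np.array(P["T"])
    uv=np.atleast_2d(uv).astype(float)
    d=(np.linalg.inv(K)@np.c_[uv,np.ones(len(uv))].T).T@T[:3,:3].T
    return (T[:3,3]+d*((z-T[2,3])/d[:,2])[:,None])[:,:2]
def hsv(im): return cv2.cvtColor(im,cv2.COLOR_RGB2HSV)
def blob(m,box=None):
    m=m.astype(np.uint8)
    if box: k=np.zeros_like(m);k[box[1]:box[3],box[0]:box[2]]=1;m=m*k
    c=max(cv2.findContours(m,0,2)[0],key=cv2.contourArea); return c[:,0,:]
def rect(p):
    c,s,a=cv2.minAreaRect((p*1000).astype(np.float32)); return np.round(c,1),np.round(s,1),round(a,1)
E
python3 - <<'E'
from h import *
im=cv2.imread("pics/top0.png")[:,:,::-1].copy();h=hsv(im);H,S,V=h[...,0],h[...,1],h[...,2]
B=(210,90,345,200)
g=blob((H>50)&(H<80)&(S>120),(90,80,190,200)); print("mat",rect(ray("top",g,.004)))
b=blob((H>100)&(H<125)&(S>120),B); print("bin rim",rect(ray("top",b,.045)))
fm=((H>100)&(H<125)&(S>120))
r=blob(((H<5)|(H>174))&(S>150),B); print("rest",rect(ray("top",r,.035)))
sp=((S<60)&(V>130)).astype(np.uint8); sp[:90]=0;sp[200:]=0;sp[:,:210]=0;sp[:,345:]=0
n,l,st,c=cv2.connectedComponentsWithStats(sp)
for i in range(1,n):
    if st[i,4]>15: print("jaw",c[i],st[i],ray("top",c[i],.015))
x=im[90:200,210:345]; cv2.imwrite("pics/crop0.png",cv2.resize(x,(736,600),interpolation=cv2.INTER_CUBIC)[:,:,::-1])
E
```

```text
mat (array([569. , 212.3]), array([138.7, 259.1]), 76.0)
bin rim (array([ 544.9, -245.4]), array([270.9, 347.9]), 5.3)
rest (array([ 526.7, -330.1]), array([ 97.5, 110.6]), 15.7)
jaw [297.13978495 131.32258065] [290 125  13  12  93] [[ 0.59336695 -0.31240758]]
jaw [310.01694915 171.83898305] [305 165  13  15 118] [[ 0.45865732 -0.35108805]]
```

View pics/crop0.png

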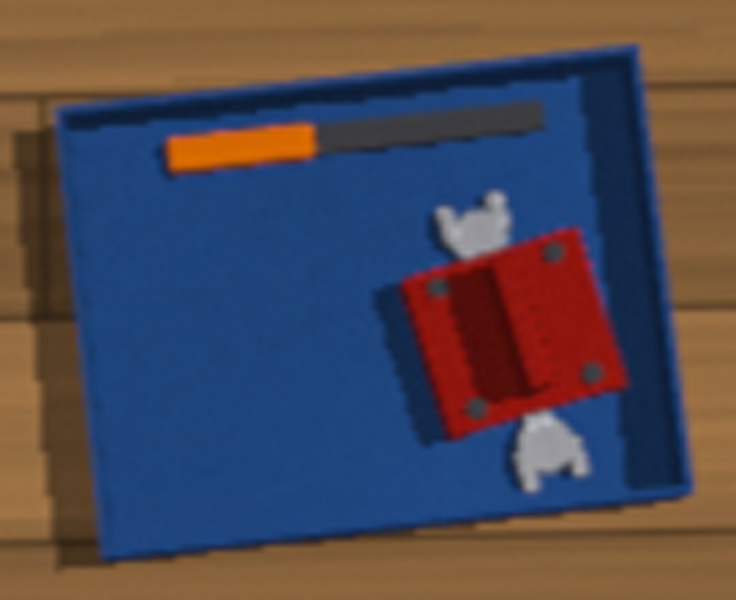

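```bash
cat >> h.py <<'E'
from scipy.spatial.transform import Rotation as R
def go(x,y,z,yaw):
    s=robot.observe(); A=R.from_euler("xyz",s["tool_rot"]); G=R.from_euler("xyz",[np.pi,0,np.radians(yaw)])
    d=A.inv().apply(np.array([x,y,z])-s["tool_pos"])*100; w=np.degrees((A.inv()*G).as_rotvec())
    print("cm",np.round(d,2),"deg",np.round(w,2),"t",round(s["time"],2),np.round(s["tool_pos"],4),"op",round(s["opening"],4),"grip",round(s["grip_force"],1),"F",np.round(s["contact_force"],1))
E
python3 -c "
from h import *
go(.527,-.331,.22,15.8)"
```

```text
cm [39.42 -4.32  0.63] deg [-0.08 -0.01  2.75] t 0.1 [ 0.167  -0.4974  0.2261] op 0.0919 grip 0.0 F [-0.5 -0.1  0.5]
```

Emit:
step_arm(increments=[{"delta_pos": [5,-0.5,0],"dr": [0,0,1],"fingers": -1},{"delta_pos": [11,-1.2,0],"dr": [0,0,2.7],"fingers": -1},{"delta_pos": [17,-1.9,0],"dr": [0,0,2.7],"fingers": -1},{"delta_pos": [23,-2.5,0.3],"dr": [0,0,2.7],"fingers": -1},{"delta_pos": [29,-3.2,0.6],"dr": [0,0,2.7],"fingers": -1}], newtons=40)

```text
time: 0.72
tool_pos: [0.4333, -0.374, 0.2204]
tool_rot: [-3.141, 0.0, 0.277]
contact_force: [0.3, -0.9, 0.0]
opening: 0.0918
grip_force: 0.0
```

Emit:
step_arm(increments=[{"delta_pos": [5,-0.5,0],"dr": [0,0,0],"fingers": -1},{"delta_pos": [9,-0.8,0],"dr": [0,0,0],"fingers": -1},{"delta_pos": [10.4,-1,0],"dr": [0,0,0],"fingers": -1},{"delta_pos": [10.4,-1,0],"dr": [0,0,0],"fingers": -1},{"delta_pos": [10.4,-1,0],"dr": [0,0,0],"fingers": -1}])

```text
time: 1.35
tool_pos: [0.5279, -0.3378, 0.2207]
tool_rot: [-3.141, 0.001, 0.275]
contact_force: [-1.4, -0.1, -0.2]
opening: 0.0918
grip_force: 0.0
```

Run:
```python
from h import *
go(.527,-.331,.22,15.8)
P=viewer.camera_params("wrist"); im=viewer.read_camera("wrist"); cv2.imwrite("pics/w1.png",im[:,:,::-1])
print(np.round(P["T"],3).tolist()); h=hsv(im);H,S,V=cv2.split(h)
r=blob(((H<5)|(H>174))&(S>150)); print(rect(ray("wrist",r,.033,P)),cv2.boundingRect(r))
```

```text
cm [ 0.1  -0.68  0.07] deg [-0.01  0.04 -0.02] t 1.35 [ 0.5279 -0.3378  0.2207] op 0.0918 grip 0.0 F [-1.4 -0.1 -0.2]
[[0.273, -0.931, -0.244, 0.593], [-0.962, -0.264, -0.068, -0.32], [-0.001, 0.253, -0.967, 0.378], [0.0, 0.0, 0.0, 1.0]]
(array([ 525.7, -331.4]), array([101.7, 108.8]), 15.8) (197, 121, 97, 88)
```

View pics/w1.png

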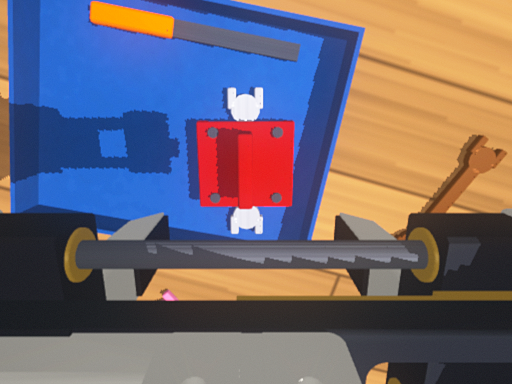

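Wrist view: rest squarely aligned with the tool (rect 197–294 × 121–208 px), rib at column 245, and a spanner jaw showing at each end. Descending.

Emit:
step_arm(increments=[{"delta_pos": [-0.1,-0.7,4],"dr": [0,0,0],"fingers": -0.3},{"delta_pos": [-0.1,-0.7,8],"dr": [0,0,0],"fingers": -0.3},{"delta_pos": [-0.1,-0.7,11],"dr": [0,0,0],"fingers": -0.3},{"delta_pos": [-0.1,-0.7,12],"dr": [0,0,0],"fingers": -0.3},{"delta_pos": [-0.1,-0.7,12],"dr": [0,0,0],"fingers": -0.3}])

```text
time: 2.02
tool_pos: [0.5258, -0.3312, 0.101]
tool_rot: [3.142, 0.0, 0.276]
contact_force: [0.1, -0.3, -0.1]
opening: 0.0597
grip_force: 0.0
```

```bash
python3 -c "
from h import *
go(.526,-.331,.041,15.8)"
```

```text
cm [ 0.03 -0.02  6.  ] deg [ 0.    0.01 -0.01] t 2.02 [ 0.5258 -0.3312  0.101 ] op 0.0597 grip 0.0 F [ 0.1 -0.3 -0.1]
```

Emit:
step_arm(increments=[{"delta_pos": [0,0,3],"dr": [0,0,0],"fingers": -0.3},{"delta_pos": [0,0,5],"dr": [0,0,0],"fingers": -0.3},{"delta_pos": [0,0,6],"dr": [0,0,0],"fingers": -0.3},{"delta_pos": [0,0,6],"dr": [0,0,0],"fingers": 0},{"delta_pos": [0,0,6],"dr": [0,0,0],"fingers": 1}])

```text
time: 2.65
tool_pos: [0.5269, -0.3312, 0.0421]
tool_rot: [3.14, -0.001, 0.277]
contact_force: [0.3, 0.6, 1.1]
opening: 0.0442
grip_force: 0.0
```

Emit:
step_arm(increments=[{"delta_pos": [0,0,0],"dr": [0,0,0],"fingers": 1},{"delta_pos": [0,0,0],"dr": [0,0,0],"fingers": 1},{"delta_pos": [0,0,0],"dr": [0,0,0],"fingers": 1},{"delta_pos": [0,0,0],"dr": [0,0,0],"fingers": 1},{"delta_pos": [0,0,0],"dr": [0,0,0],"fingers": 1}])

```text
time: 3.28
tool_pos: [0.5264, -0.3308, 0.041]
tool_rot: [3.141, -0.0, 0.277]
contact_force: [-0.3, -0.7, 2.5]
opening: 0.0155
grip_force: 40.0
```

Emit:
step_arm(increments=[{"delta_pos": [0,0,-0.5],"dr": [0,0,0],"fingers": 1},{"delta_pos": [0,0,-1.5],"dr": [0,0,0],"fingers": 1},{"delta_pos": [0,0,-3],"dr": [0,0,0],"fingers": 1},{"delta_pos": [0,0,-4.5],"dr": [0,0,0],"fingers": 1},{"delta_pos": [0,0,-5],"dr": [0,0,0],"fingers": 1}])

```text
time: 3.9
tool_pos: [0.5269, -0.3311, 0.0926]
tool_rot: [3.139, -0.002, 0.277]
contact_force: [0.0, -0.1, -4.2]
opening: 0.0159
grip_force: 40.0
```

Run:
```python
from h import *
go(.507,-.164,.09,15.8)
P=viewer.camera_params("wrist"); im=viewer.read_camera("wrist"); cv2.imwrite("pics/w2.png",im[:,:,::-1])
```

```text
cm [  2.65 -16.62   0.23] deg [ 0.14 -0.09  0.05] t 3.9 [ 0.5269 -0.3311  0.0926] op 0.0159 grip 40.0 F [ 0.  -0.1 -4.2]
```

View pics/w2.png

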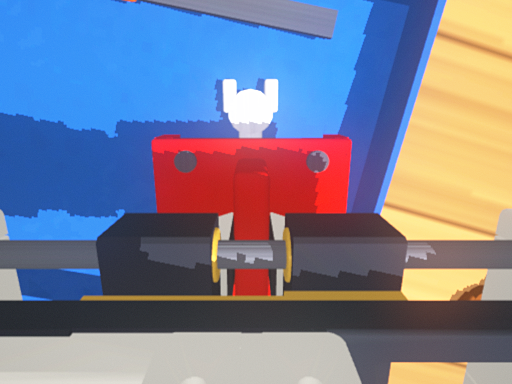

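The rest is held level, and the spanner stays below (jaw at (250,105)). Moving across.

Emit:
step_arm(increments=[{"delta_pos": [0.3,-2,0],"dr": [0,0,0],"fingers": 1},{"delta_pos": [0.9,-5.5,0],"dr": [0,0,0],"fingers": 1},{"delta_pos": [1.5,-9.5,0],"dr": [0,0,0],"fingers": 1},{"delta_pos": [2.1,-13,0],"dr": [0,0,0],"fingers": 1},{"delta_pos": [2.5,-15.5,0],"dr": [0,0,0],"fingers": 1}])

```text
time: 4.58
tool_pos: [0.5074, -0.173, 0.0906]
tool_rot: [-3.141, 0.001, 0.277]
contact_force: [0.4, -0.8, -4.6]
opening: 0.0155
grip_force: 40.0
```

Emit:
step_arm(increments=[{"delta_pos": [0.1,-1,0],"dr": [0,0,0],"fingers": 1},{"delta_pos": [0.1,-1,0.5],"dr": [0,0,0],"fingers": 1},{"delta_pos": [0.1,-1,2],"dr": [0,0,0],"fingers": 1},{"delta_pos": [0.1,-1,3],"dr": [0,0,0],"fingers": 1},{"delta_pos": [0.1,-1,3.5],"dr": [0,0,0],"fingers": 1}])

```text
time: 5.2
tool_pos: [0.5056, -0.1651, 0.0543]
tool_rot: [-3.14, 0.001, 0.276]
contact_force: [0.3, 0.4, -3.8]
opening: 0.0158
grip_force: 40.0
```

```bash
python3 -c "
from h import *
go(.507,-.164,.041,15.8)"
```

```text
cm [ 0.17 -0.07  1.33] deg [-0.07  0.08  0.  ] t 5.2 [ 0.5056 -0.1651  0.0543] op 0.0158 grip 40.0 F [ 0.3  0.4 -3.8]
```

Emit:
step_arm(increments=[{"delta_pos": [0,0,0.5],"dr": [0,0,0],"fingers": 1},{"delta_pos": [0,0,0.9],"dr": [0,0,0],"fingers": 1},{"delta_pos": [0,0,1.2],"dr": [0,0,0],"fingers": 1},{"delta_pos": [0,0,1.4],"dr": [0,0,0],"fingers": 1},{"delta_pos": [0,0,1.4],"dr": [0,0,0],"fingers": 1}])

```text
time: 5.82
tool_pos: [0.5062, -0.1648, 0.0417]
tool_rot: [3.142, 0.0, 0.277]
contact_force: [0.4, 0.7, -4.0]
opening: 0.0159
grip_force: 40.0
```

Emit:
step_arm(increments=[{"delta_pos": [0,0,0.05],"dr": [0,0,0],"fingers": 1},{"delta_pos": [0,0,0.1],"dr": [0,0,0],"fingers": 1},{"delta_pos": [0,0,0.15],"dr": [0,0,0],"fingers": 1},{"delta_pos": [0,0,0.15],"dr": [0,0,0],"fingers": 1},{"delta_pos": [0,0,0.15],"dr": [0,0,0],"fingers": 1}])

```text
time: 6.45
tool_pos: [0.5063, -0.1649, 0.041]
tool_rot: [3.141, -0.0, 0.277]
contact_force: [-1.7, 2.4, 5.4]
opening: 0.0161
grip_force: 40.0
```

Floor contact confirmed. Release and rise.

Emit:
step_arm(increments=[{"delta_pos": [0,0,0],"dr": [0,0,0],"fingers": -0.3},{"delta_pos": [0,0,0],"dr": [0,0,0],"fingers": -0.3},{"delta_pos": [0,0,0],"dr": [0,0,0],"fingers": -0.3},{"delta_pos": [0,0,0],"dr": [0,0,0],"fingers": -0.3},{"delta_pos": [0,0,0],"dr": [0,0,0],"fingers": -0.3}])

```text
time: 7.08
tool_pos: [0.5062, -0.1648, 0.0402]
tool_rot: [3.142, 0.0, 0.277]
contact_force: [0.0, -0.1, -0.3]
opening: 0.0584
grip_force: 0.0
```

Emit:
step_arm(increments=[{"delta_pos": [0,0,-2],"dr": [0,0,0],"fingers": -0.3},{"delta_pos": [0,0,-5],"dr": [0,0,0],"fingers": -0.3},{"delta_pos": [0,0,-9],"dr": [0,0,0],"fingers": -0.3},{"delta_pos": [0,0,-13],"dr": [0,0,0],"fingers": -0.3},{"delta_pos": [0,4,-17],"dr": [0,0,0],"fingers": -0.3}])

```text
time: 7.7
tool_pos: [0.5168, -0.2017, 0.2118]
tool_rot: [-3.141, 0.0, 0.28]
contact_force: [0.3, -1.2, -0.1]
opening: 0.06
grip_force: 0.0
```

```bash
python3 -c "
from h import *
go(.46,-.34,.22,15.8)"
```

```text
cm [-9.28 11.72 -0.83] deg [-0.05  0.01  0.22] t 7.7 [ 0.5168 -0.2017  0.2118] op 0.06 grip 0.0 F [ 0.3 -1.2 -0.1]
```

Emit:
step_arm(increments=[{"delta_pos": [-3,4,0],"dr": [0,0,0],"fingers": -0.3},{"delta_pos": [-6,7.5,0],"dr": [0,0,0],"fingers": -0.3},{"delta_pos": [-9,11.2,-0.8],"dr": [0,0,0],"fingers": -0.3},{"delta_pos": [-9,11.2,-0.8],"dr": [0,0,0],"fingers": -0.3},{"delta_pos": [-9,11.2,-0.8],"dr": [0,0,0],"fingers": -0.3}])

```text
time: 8.32
tool_pos: [0.4611, -0.3352, 0.218]
tool_rot: [-3.141, -0.0, 0.276]
contact_force: [0.0, 0.6, -0.5]
opening: 0.0598
grip_force: 0.0
```

Run:
```python
from h import *
go(.46,-.34,.22,15.8)
P=viewer.camera_params("wrist"); im=viewer.read_camera("wrist"); cv2.imwrite("pics/w3.png",im[:,:,::-1])
H,S,V=cv2.split(hsv(im)); m=(S<70)&(V>120)
b=blob(m,(0,0,512,205)); print(cv2.boundingRect(b)); p=ray("wrist",b,.013,P); print(rect(p), p.mean(0))
```

```text
cm [-0.23  0.43 -0.2 ] deg [-0.04 -0.    0.02] t 8.32 [ 0.4611 -0.3352  0.218 ] op 0.0598 grip 0.0 F [ 0.   0.6 -0.5]
(245, 26, 38, 161)
(array([ 523.4, -331.4]), array([178.9,  40.6]), 16.0) [ 0.5244093  -0.33170801]
```

View pics/w3.png

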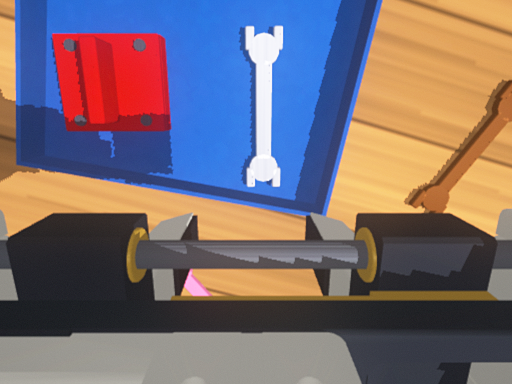

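The rest stands upright at (110,82). The spanner is fully visible (245–283, 26–187), centre (0.5235, −0.3315), yaw 16°.

Emit:
step_arm(increments=[{"delta_pos": [3,0,3],"dr": [0,0,0],"fingers": -0.3},{"delta_pos": [5.5,0,7],"dr": [0,0,0],"fingers": -0.3},{"delta_pos": [6.1,-0.2,11],"dr": [0,0,0],"fingers": -0.3},{"delta_pos": [6.1,-0.2,14],"dr": [0,0,0],"fingers": -0.3},{"delta_pos": [6.1,-0.2,15.5],"dr": [0,0,0],"fingers": -0.3}])

```text
time: 9.0
tool_pos: [0.5192, -0.3151, 0.0614]
tool_rot: [-3.139, 0.002, 0.279]
contact_force: [0.0, 0.4, -0.3]
opening: 0.0598
grip_force: 0.0
```

```bash
python3 -c "
from h import *
go(.5235,-.3315,.0075,16)"
```

```text
cm [-0.03  1.71  5.38] deg [-0.14  0.1  -0.03] t 9.0 [ 0.5192 -0.3151  0.0614] op 0.0598 grip 0.0 F [ 0.   0.4 -0.3]
```

Emit:
step_arm(increments=[{"delta_pos": [0,1,0],"dr": [0,0,0],"fingers": -0.3},{"delta_pos": [0,1.7,1.5],"dr": [0,0,0],"fingers": -0.3},{"delta_pos": [0,1.7,3],"dr": [0,0,0],"fingers": -0.3},{"delta_pos": [0,1.7,4],"dr": [0,0,0],"fingers": -0.3},{"delta_pos": [0,1.7,4.4],"dr": [0,0,0],"fingers": -0.3}])

```text
time: 9.62
tool_pos: [0.5235, -0.333, 0.0183]
tool_rot: [-3.14, 0.001, 0.277]
contact_force: [-0.7, 0.4, 0.0]
opening: 0.0593
grip_force: 0.0
```

```bash
python3 -c "
from h import *
go(.5235,-.3315,.0075,16)"
```

```text
cm [ 0.04 -0.14  1.08] deg [-0.06  0.05 -0.15] t 9.62 [ 0.5235 -0.333   0.0183] op 0.0593 grip 0.0 F [-0.7  0.4  0. ]
```

Emit:
step_arm(increments=[{"delta_pos": [0,-0.1,0.5],"dr": [0,0,0],"fingers": -0.3},{"delta_pos": [0,-0.1,0.9],"dr": [0,0,0],"fingers": -0.3},{"delta_pos": [0,-0.1,1.0],"dr": [0,0,0],"fingers": -0.3},{"delta_pos": [0,-0.1,1.0],"dr": [0,0,0],"fingers": 0.2},{"delta_pos": [0,-0.1,1.0],"dr": [0,0,0],"fingers": 1}])

```text
time: 10.25
tool_pos: [0.5238, -0.3325, 0.0095]
tool_rot: [3.141, -0.0, 0.277]
contact_force: [-0.5, -0.5, -0.1]
opening: 0.0442
grip_force: 0.0
```

Emit:
step_arm(increments=[{"delta_pos": [0,0,0],"dr": [0,0,0],"fingers": 1},{"delta_pos": [0,0,0],"dr": [0,0,0],"fingers": 1},{"delta_pos": [0,0,0],"dr": [0,0,0],"fingers": 1},{"delta_pos": [0,0,0],"dr": [0,0,0],"fingers": 1},{"delta_pos": [0,0,0],"dr": [0,0,0],"fingers": 1}])

```text
time: 10.88
tool_pos: [0.5236, -0.3324, 0.0093]
tool_rot: [-3.142, 0.0, 0.277]
contact_force: [-0.7, 1.1, 1.4]
opening: 0.0175
grip_force: 40.0
```

Emit:
step_arm(increments=[{"delta_pos": [0,0,-0.5],"dr": [0,0,0],"fingers": 1},{"delta_pos": [0,0,-3],"dr": [0,0,0],"fingers": 1},{"delta_pos": [0,0,-7],"dr": [0,0,0],"fingers": 1},{"delta_pos": [0,0,-11],"dr": [0,0,0],"fingers": 1},{"delta_pos": [0,0,-15],"dr": [0,0,0],"fingers": 1}])

```text
time: 11.5
tool_pos: [0.5233, -0.3323, 0.1604]
tool_rot: [-3.141, 0.0, 0.277]
contact_force: [0.0, -0.3, -2.6]
opening: 0.0173
grip_force: 40.0
```

```bash
python3 -c "
from h import *
go(.569,.212,.16,-14)
im=viewer.read_camera('wrist'); cv2.imwrite('pics/w4.png',im[:,:,::-1])"
```

```text
cm [ 1.925e+01 -5.111e+01  5.000e-02] deg [-1.000e-02  3.000e-02  2.985e+01] t 11.5 [ 0.5233 -0.3323  0.1604] op 0.0173 grip 40.0 F [ 0.  -0.3 -2.6]
```

View pics/w4.png

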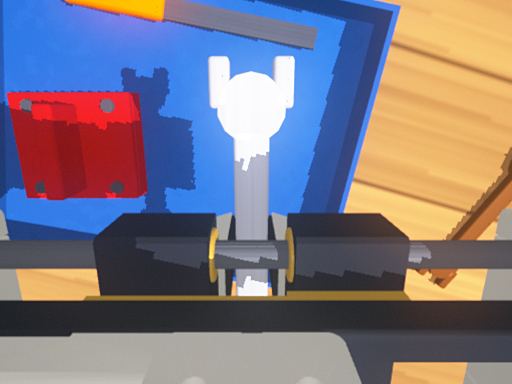

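The spanner is held level (head at (250,105)), and the rest is still standing. Carrying it to the mat.

Emit:
step_arm(increments=[{"delta_pos": [0.8,-2,0],"dr": [0,0,1],"fingers": 1},{"delta_pos": [2.3,-6,0],"dr": [0,0,4],"fingers": 1},{"delta_pos": [4.2,-11,0],"dr": [0,0,7],"fingers": 1},{"delta_pos": [6.1,-16,0],"dr": [0,0,10],"fingers": 1},{"delta_pos": [8,-21,0],"dr": [0,0,13],"fingers": 1}])

```text
time: 12.18
tool_pos: [0.543, -0.1069, 0.1589]
tool_rot: [-3.142, 0.0, 0.048]
contact_force: [-1.1, 0.1, -1.6]
opening: 0.0171
grip_force: 40.0
```

```bash
python3 -c "
from h import *
go(.569,.212,.16,-14)"
```

```text
cm [  4.12 -31.73  -0.1 ] deg [-0.000e+00  1.000e-02  1.673e+01] t 12.18 [ 0.543  -0.1069  0.1589] op 0.0171 grip 40.0 F [-1.1  0.1 -1.6]
```

Emit:
step_arm(increments=[{"delta_pos": [0.7,-5,0],"dr": [0,0,3],"fingers": 1},{"delta_pos": [1.3,-10,0],"dr": [0,0,7],"fingers": 1},{"delta_pos": [2,-15,0],"dr": [0,0,11],"fingers": 1},{"delta_pos": [2.6,-20,0],"dr": [0,0,15],"fingers": 1},{"delta_pos": [3.1,-24,0],"dr": [0,0,16.7],"fingers": 1}])

```text
time: 12.8
tool_pos: [0.5619, 0.1347, 0.1589]
tool_rot: [3.142, 0.0, -0.242]
contact_force: [0.7, 0.1, -2.2]
opening: 0.0173
grip_force: 40.0
```

```bash
python3 -c "
from h import *
go(.569,.212,.10,-14)"
```

```text
cm [-1.17 -7.67  5.89] deg [0.01 0.02 0.12] t 12.8 [0.5619 0.1347 0.1589] op 0.0173 grip 40.0 F [ 0.7  0.1 -2.2]
```

Emit:
step_arm(increments=[{"delta_pos": [-0.5,-4,0],"dr": [0,0,0],"fingers": 1},{"delta_pos": [-1.2,-7.7,3],"dr": [0,0,0],"fingers": 1},{"delta_pos": [-1.2,-7.7,7],"dr": [0,0,0],"fingers": 1},{"delta_pos": [-1.2,-7.7,11],"dr": [0,0,0],"fingers": 1},{"delta_pos": [-1.2,-7.7,13],"dr": [0,0,0],"fingers": 1}])

```text
time: 13.42
tool_pos: [0.5673, 0.2101, 0.0263]
tool_rot: [3.14, 0.004, -0.241]
contact_force: [0.2, 0.4, -1.5]
opening: 0.0172
grip_force: 40.0
```

Run:
```python
from h import *
go(.569,.212,.0085,-14)
im=viewer.read_camera("top"); H,S,V=cv2.split(hsv(im)); x=im[80:200,90:345]; cv2.imwrite("pics/t5.png",cv2.resize(x[:,:,::-1],(765,360),interpolation=cv2.INTER_CUBIC))
```

```text
cm [ 0.12 -0.23  1.78] deg [0.12 0.21 0.17] t 13.43 [0.5673 0.2101 0.0263] op 0.0172 grip 40.0 F [ 0.2  0.4 -1.5]
```

View pics/t5.png

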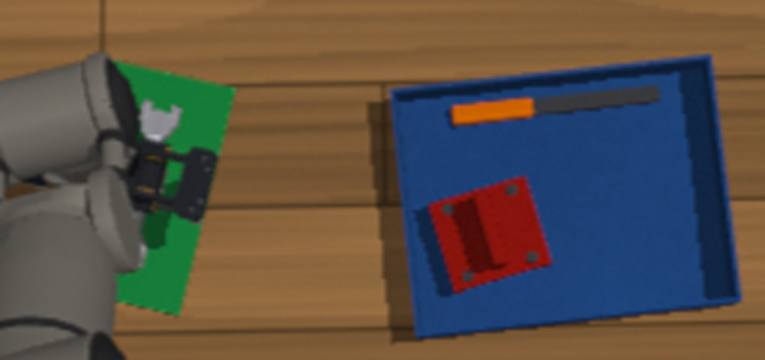

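The spanner is over the mat's middle and aligned with it, with the rest standing in the bin's empty half. Lowering.

Emit:
step_arm(increments=[{"delta_pos": [0,0,0.7],"dr": [0,0,0],"fingers": 1},{"delta_pos": [0,0,1.2],"dr": [0,0,0],"fingers": 1},{"delta_pos": [0,0,1.6],"dr": [0,0,0],"fingers": 1},{"delta_pos": [0,0,1.8],"dr": [0,0,0],"fingers": 1},{"delta_pos": [0,0,1.8],"dr": [0,0,0],"fingers": 1}])

```text
time: 14.1
tool_pos: [0.5691, 0.2103, 0.0113]
tool_rot: [-3.142, -0.0, -0.242]
contact_force: [0.2, 0.2, -2.7]
opening: 0.0173
grip_force: 40.0
```

Emit:
step_arm(increments=[{"delta_pos": [0,0,0.1],"dr": [0,0,0],"fingers": 1},{"delta_pos": [0,0,0.2],"dr": [0,0,0],"fingers": 1},{"delta_pos": [0,0,0.3],"dr": [0,0,0],"fingers": 1},{"delta_pos": [0,0,0.35],"dr": [0,0,0],"fingers": 1},{"delta_pos": [0,0,0.35],"dr": [0,0,0],"fingers": 1}])

```text
time: 14.72
tool_pos: [0.5691, 0.2103, 0.0082]
tool_rot: [-3.142, -0.0, -0.242]
contact_force: [-2.8, -0.5, 5.1]
opening: 0.0174
grip_force: 40.0
```

Contact with the mat. Release and rise.

Emit:
step_arm(increments=[{"delta_pos": [0,0,0],"dr": [0,0,0],"fingers": -0.3},{"delta_pos": [0,0,0],"dr": [0,0,0],"fingers": -0.3},{"delta_pos": [0,0,0],"dr": [0,0,0],"fingers": -0.3},{"delta_pos": [0,0,0],"dr": [0,0,0],"fingers": -0.3},{"delta_pos": [0,0,0],"dr": [0,0,0],"fingers": -0.3}])

```text
time: 15.35
tool_pos: [0.569, 0.2103, 0.0076]
tool_rot: [3.141, -0.0, -0.242]
contact_force: [0.3, -0.1, -0.3]
opening: 0.0581
grip_force: 0.0
```

Emit:
step_arm(increments=[{"delta_pos": [0,0,-1.5],"dr": [0,0,0],"fingers": -0.3},{"delta_pos": [0,0,-5],"dr": [0,0,0],"fingers": -0.3},{"delta_pos": [0,0,-10],"dr": [0,0,0],"fingers": -0.3},{"delta_pos": [-3,0,-15],"dr": [0,0,0],"fingers": -0.3},{"delta_pos": [-7,0,-18],"dr": [0,0,0],"fingers": -0.3}])

```text
time: 15.98
tool_pos: [0.5017, 0.2273, 0.1914]
tool_rot: [-3.139, -0.005, -0.243]
contact_force: [1.0, 1.3, -0.4]
opening: 0.0593
grip_force: 0.0
```

Emit:
step_arm(increments=[{"delta_pos": [0,0,0],"dr": [0,0,0],"fingers": -0.3},{"delta_pos": [0,0,0],"dr": [0,0,0],"fingers": -0.3},{"delta_pos": [0,0,0],"dr": [0,0,0],"fingers": -0.3},{"delta_pos": [0,0,0],"dr": [0,0,0],"fingers": -0.3},{"delta_pos": [0,0,0],"dr": [0,0,0],"fingers": -0.3}])

```text
time: 16.6
tool_pos: [0.5012, 0.2268, 0.1869]
tool_rot: [3.141, 0.001, -0.242]
contact_force: [-0.1, -0.8, -0.1]
opening: 0.0594
grip_force: 0.0
```

Run:
```python
from h import *
P=viewer.camera_params("wrist"); im=viewer.read_camera("wrist"); cv2.imwrite("pics/w6.png",im[:,:,::-1])
H,S,V=cv2.split(hsv(im)); b=blob((S<70)&(V>120),(0,0,512,205)); print("spanner",cv2.boundingRect(b),rect(ray("wrist",b,.012,P)))
im=viewer.read_camera("top"); H,S,V=cv2.split(hsv(im)); r=blob(((H<5)|(H>174))&(S>150),(210,90,345,200)); print("rest",rect(ray("top",r,.035)))
```

```text
spanner (230, 8, 42, 178) (array([569.1, 210.3]), array([ 40.6, 178.9]), 76.3)
rest (array([ 506.4, -164.6]), array([ 97.6, 106.9]), 15.8)
```

View pics/w6.png

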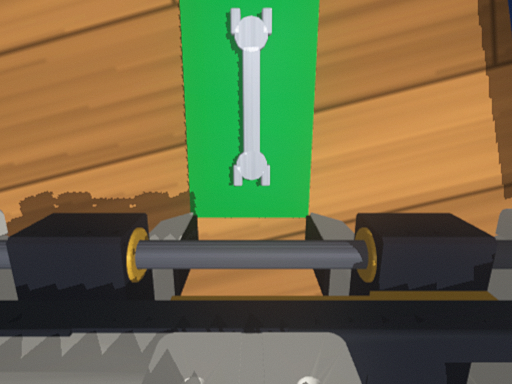

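The spanner lies flat, centred and lengthwise on the mat (230–272, 8–186).

```bash
python3 -c "
from cell import robot
print(robot.hand_in())"
```

```text
the job is handed in; nothing more can be done
None
```

I handed the job in at about 17 s (no verdict came back): by the last camera measurements the tool rest stands on its feet in the bin's once-empty half, and the spanner lies flat and lengthwise on the mat, about 2 mm from its centre.

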